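# Click the teal printing pad into its dovetail dock

### The job

Slide the carrier with the teal dome pad into the grey dovetail dock on the bench, from its flared mouth all the way home, until the red sprung catch pops up behind it, and let go. Leave the two pink pads standing where they are.

Things in the scene. Friction and masses are not known exactly. Their poses are not given: they have to be found in the camera images.
- teal_pad_grip (a point): Grip centre of the teal pad's carrier (loose, 0.26 kg), 42 mm above its underside. Aluminium plate 80 long (x) x 60 wide (y) x 9 mm, corners tapered at both ends, either end may lead; on it a wooden block 44 x 44 mm, 9 to 57 mm up, sides along x and y, gripped on any two opposite sides; on top a teal dome 40 mm across, up to 80 mm. Starts on the bench; carriers' centres 100 mm or more apart.
- dock_home (a point): Where the teal grip centre is when the carrier is home; x = direction of sliding in, z up. Grey base, fixed, its flat top the sliding floor 42 mm below this point (20 mm above the bench), x = -180 to 60 mm. Steel rails x = -70 to 42: 64 mm between walls, 50 mm between lips; lips 11.5 to 15.5 mm above the floor (20 mm at their turned-up ends). End stop 15 mm high at x = 42. Play when home about 2 mm.
- dock_entry (a point): Where the teal grip centre is when its carrier stands flat on the floor in front of the rails, 130 mm before dock_home, same axes and height. Two guide walls, 15 mm high, flare from 64 mm apart at the rails to 88 mm apart 40 mm before them: set down here, the carrier's nose is in the flare, short of the lips. From here it slides straight along +x to dock_home.
- catch (a joint): Red sprung catch, 24 mm wide, in the floor 62 to 42 mm before dock_home: a ramp rising along +x to an upright face 6 mm above the floor. In m: 0 = up, grows as it is pressed down, 0.006 = level with the floor. The sliding plate presses it down (greased; a light push of 2 to 6 N); it springs up behind the plate's end once the carrier is home and so locks it.
- pink_dome_grip (a point): The same point on a bystander: the same carrier (plate and block) with a pink dome. To be left alone.
- pink_roof_grip (a point): The same point on the other bystander: the same carrier with a dark pink roof-shaped pad, ridge at 77 mm. To be left alone.
There are look-alikes about, which are no part of the job. What is shaped like the part that bears teal_pad_grip but purple is not meant.

How it is judged:
On the way:
1. the teal carrier slides in under the rails and holds the catch down (value of joint catch above 0.003 m and x of teal_pad_grip in the frame of dock_home between -0.085 and 0 m and y of teal_pad_grip in the frame of dock_home between -0.008 and 0.008 m and z of teal_pad_grip in the frame of dock_home between -0.006 and 0.006 m), for 0.1 s.
At the end, for the whole second after the job is handed in: The teal carrier is in the dovetail within 6 mm of home along and across, within 5 mm in height and 7 degrees in direction, at rest and released, and the catch is up behind it (within 2 mm of its top position) (value of joint catch below 0.002 m and x of teal_pad_grip in the frame of dock_home between -0.006 and 0.006 m and y of teal_pad_grip in the frame of dock_home between -0.006 and 0.006 m and z of teal_pad_grip in the frame of dock_home between -0.005 and 0.005 m and angle between the x axis of teal_pad_grip and the x axis of dock_home, either way round below 0.12 rad); the robot touches nothing.
It fails at once if a pink pad is moved by more than 30 mm (distance of any of pink_dome_grip, pink_roof_grip from where it was at the start of the episode above 0.03 m).
It also fails if it takes over 42 s, if anything falls off the work surface, if the arm or the gripper's body presses on something with over 40 N, if the wrist force passes 120 N, or if a joint passes its speed limit or range.

### The arm

A 6-joint arm with a two-finger parallel gripper is mounted at the origin on the work surface. World frame = base frame: x ahead of the robot, y to its left, z up, the work surface at z = 0. Lengths are in m, angles in rad, forces in N, time in s.
With the tool pointing down it reaches from about 0.225 to 0.875 m from the base axis. Payload 3.4 kg.
Tool frame: the origin (TCP) lies between the finger pads; the fingertips stand 19 mm ahead of it and the grasp point (between the pads) is the TCP; z points along the fingers, y is the line along which they close (so a half turn about z gives the same grasp; the last joint's range is limited). The gripper opens to 85 mm and grips with 20 to 120 N. Pads are 22 mm wide; open, the fingers measure 114 mm over their backs; the gripper's body (76 mm by 85 mm) begins 54 mm behind the grasp point. The pads swing forward as they close: fully open they stand 13 mm farther back than shut.
Start: joints at [1.108, 0.276, 1.505, -0, 1.361, -0.121], TCP at [0.193, 0.542, 0.25] pointing down, gripper open.
Joint ranges: [-2.89, 2.89], [-0.75, 2.08], [0.22, 2.7], [-1.18, 4.32], [0.11, 2.71], [-2.7, 2.7]. Speed limits (rad/s): [2.57, 2.57, 3.14, 3.14, 3.14, 3.14].

### API

Orientations are given as a unit quaternion [w, x, y, z].
In Python, from rig import get_state, imaging, ticket gives the robot as it stands. The module is installed in compiled form; this text tells all that it offers.
- The arm moves only by the shell command python3 -m inch 'ROWS' [FORCE]. ROWS is JSON, a list of rows, each an object with "claw": the opening, from -1 (shut) to 1 (fully open); "travel": the shift along the world's x, y, z in units of 200 mm (1.0 is 200 mm), a list of three; "turn": the turn about the world's z in units of 180 degrees (1.0 is 180 degrees). A call has 1 to 5 rows; each row is the pose to reach, as a shift and turn from the pose commanded when the call began, turning the shorter way round; what a row does not reach only later rows make up. A row lasts 1/10 s, in which the tool goes at most 50 mm and 8.59 degrees, less where a joint would pass 70% of its speed; a pose out of reach is approached as far as the arm can. A call with a number of a shift or a turn outside -1 to 1 is refused whole. A call with a gripper value outside its range is refused whole. The fingers move at their own pace and stop on an object; FORCE is the grip in N (left out, the last holds). Time passes only in rows, so rows that repeat a pose let the fingers close. It gives the time, the measured TCP pose, the force, the opening and the grip force at its end, in the units of the state.
- get_state(): the state, without advancing time (a new reading comes with each control period).
- imaging.get_image(name): name is "scene" or "top"; returns the picture (480x640x3 uint8, red, green, blue); there is no depth.
- imaging.camera_params(name): a dict with "camera_matrix" (3x3 intrinsics, pixels), "cam_to_world" (4x4, takes a point from camera to world coordinates). Camera axes: x right, y down, z forward; pixel columns grow to the right and rows downward; lengths in m; the calibration is good to about 2 mm. A picture is of the moment at which its call begins. camera_params takes no time and is no camera call.
- ticket.sign_off(): hands the job in; it is judged then, once.
The state is a dict: "clock": time; "qpos": joint angles; "qd": joint speeds; "effort": joint torques, N m; "position": TCP position; "ee_rot": TCP orientation; "contact_force": force on the tool from outside, world axes, zero at the start; "moment": the same for the moment, N m; "width": finger opening in m; "gripper_force": force on a finger pad.
Only numpy, scipy, OpenCV 4.12 (cv2) and the standard library are available. Lean on these libraries where they do the work, as an engineer would, in place of code of your own. Each camera call takes 0.05 s, during which the arm holds its last target. There are 200 camera calls.

## Working session

There is one attempt and no reset: what is moved stays moved. The work goes in short steps, Python scripts to look and compute and a shell command to move; the robot and the scene stay as the last step left them, time stands still between calls to the robot, and variables do not carry over. Pictures are saved under pics/ and viewed, at most 10 in all, crops included, and the job is handed in when it is done.

```bash
mkdir -p pics; python3 - <<'E'
from rig import get_state, imaging
import cv2,numpy as np
for n in("scene","top"):
    im=imaging.get_image(n);cv2.imwrite(f"pics/{n}0.png",im[:,:,::-1])
    p=imaging.camera_params(n);print(n,np.round(p["camera_matrix"],1).tolist(),np.round(p["cam_to_world"],3).tolist())
print(get_state())
E
```

```text
scene [[433.9, 0.0, 308.7], [0.0, 433.9, 230.0], [0.0, 0.0, 1.0]] [[-0.315, 0.706, -0.634, 1.018], [0.949, 0.246, -0.198, 0.23], [0.017, -0.664, -0.748, 0.656], [0.0, 0.0, 0.0, 1.0]]
top [[466.6, 0.0, 321.6], [0.0, 466.6, 237.8], [0.0, 0.0, 1.0]] [[-0.002, -0.991, 0.137, 0.37], [-1.0, -0.001, -0.02, 0.088], [0.02, -0.137, -0.99, 0.892], [0.0, 0.0, 0.0, 1.0]]
{'clock': 0.1, 'qpos': array([ 1.10796169e+00,  2.76538244e-01,  1.50597462e+00, -2.52906851e-05,
        1.36069584e+00, -1.21016632e-01]), 'qd': array([ 1.82077616e-04, -5.52854141e-05, -2.81550195e-03, -5.38696881e-04,
        5.15665263e-04,  6.38476753e-04]), 'effort': array([ 1.89668674e-03, -4.17698300e+01, -2.46403295e+01, -2.10135472e-04,
        5.81883898e-03, -2.67603262e-06]), 'position': array([0.19257246, 0.54134573, 0.2495352 ]), 'ee_rot': array([-2.20706261e-04,  1.70075513e-01,  9.85430701e-01, -7.77401079e-04]), 'contact_force': array([-0.90386046, -1.09455643,  0.15012345]), 'moment': array([0.02646432, 0.05714366, 0.02739789]), 'gripper_force': 0.0, 'width': 0.0852757700166757}
```

View pics/scene0.png

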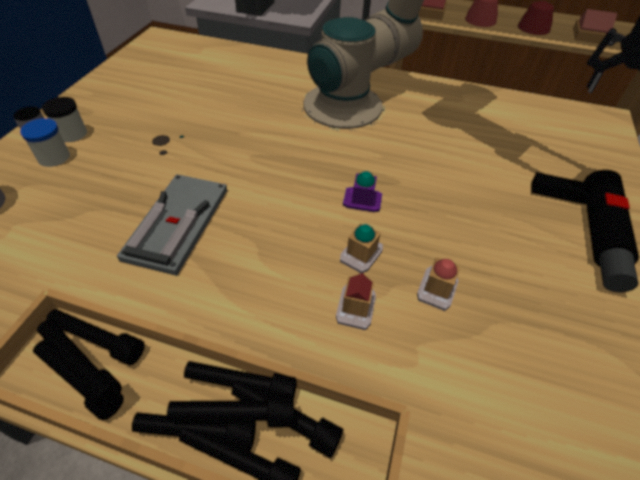

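View pics/top0.png

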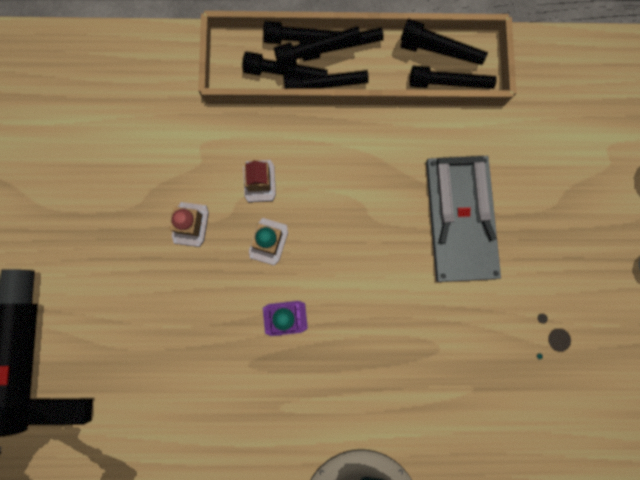

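The top view shows the teal carrier with a white plate at (267,240), the purple decoy at (285,318), the pink dome at (188,222) and the roof at (258,180). The dock is at (463,218), with its red catch at (463,212) and its flared mouth at the bottom, towards the robot. Next I'll measure these.

```bash
cat > h.py <<'E'
import cv2,numpy as np
from rig import imaging
P={n:imaging.camera_params(n) for n in("scene","top")}
def ray(n,uv):
    K=P[n]["camera_matrix"];T=np.array(P[n]["cam_to_world"])
    uv=np.atleast_2d(uv).astype(float)
    d=np.c_[uv,np.ones(len(uv))]@np.linalg.inv(K).T@T[:3,:3].T
    return T[:3,3],d
def plane(n,uv,z):
    o,d=ray(n,uv);return o+d*((z-o[2])/d[:,2])[:,None]
def tri(a,b):
    A=np.zeros((3,3));y=np.zeros(3)
    for n,uv in(("scene",a),("top",b)):
        o,d=ray(n,uv);d=d[0]/np.linalg.norm(d[0]);M=np.eye(3)-np.outer(d,d);A+=M;y+=M@o
    return np.linalg.solve(A,y)
def blobs(im,lo,hi,amin=15):
    h=cv2.cvtColor(im,cv2.COLOR_RGB2HSV);m=cv2.inRange(h,np.array(lo),np.array(hi))
    n,l,s,c=cv2.connectedComponentsWithStats(m)
    return [(c[i],s[i],l==i) for i in range(1,n) if s[i,4]>=amin]
def rect(n,mask,z):
    v,u=np.nonzero(mask);p=plane(n,np.c_[u,v],z)[:,:2]
    c,s,a=cv2.minAreaRect((p*1000).astype(np.float32))
    return np.round(c,1),np.round(s,1),round(a,2)
E
python3 - <<'E'
from h import *
im={n:imaging.get_image(n) for n in P}
for n in P:
    for name,lo,hi in(("teal",(75,90,40),(95,255,255)),("white",(110,5,130),(175,60,255)),("white2",(0,0,150),(180,45,255)),("grey",(85,8,50),(125,80,140)),("red",(0,200,120),(5,255,255))):
        for c,s,m in blobs(im[n],lo,hi,20):
            if s[4]<9000: print(n,name,np.round(c,1),s.tolist())
h=cv2.cvtColor(im["top"],cv2.COLOR_RGB2HSV)
for u,v in((280,250),(275,228),(463,250),(446,190),(444,235),(480,190),(265,237),(463,212),(270,246)):print(u,v,h[v,u])
cr=[im["top"][190:280,220:320],im["top"][145:295,415:515]]
a=cv2.resize(cr[0],(667,600),interpolation=2);b=cv2.resize(cr[1],(400,600),interpolation=2)
cv2.imwrite("pics/crop.png",np.hstack([cv2.resize(a,(400,360)),b[:360]*0+255])[:, :400,::-1] if 0 else cv2.resize(np.hstack([a[:, :400*1],b]),(800,600))[:,:,::-1])
E
```

```text
scene teal [348.2  29. ] [323, 18, 51, 23, 863]
scene teal [324.8  55.5] [312, 47, 25, 22, 261]
scene teal [365.1 179. ] [357, 172, 17, 15, 202]
scene teal [364.4 233.1] [355, 225, 19, 17, 246]
scene white2 [346.  256.2] [343, 253, 7, 7, 21]
scene white2 [423.2 294. ] [420, 291, 7, 7, 28]
scene white2 [442.2 300.7] [436, 297, 13, 9, 48]
scene white2 [344.1 316.3] [337, 309, 17, 13, 90]
scene white2 [362.6 320.7] [356, 318, 13, 8, 48]
scene grey [ 38.4 141.2] [28, 139, 21, 4, 22]
scene red [617.4 200.2] [607, 195, 22, 12, 161]
scene red [172.  219.1] [168, 218, 9, 4, 21]
top teal [265.5 237.2] [256, 228, 20, 19, 299]
top teal [283.  318.8] [273, 309, 21, 21, 341]
top white2 [265.3 187.9] [245, 160, 30, 40, 247]
top white2 [193.  223.5] [172, 203, 35, 42, 319]
top white2 [271.4 242. ] [249, 218, 39, 47, 415]
top red [463.6 211.9] [460, 209, 9, 6, 41]
top red [  2.3 374.9] [0, 368, 6, 15, 82]
280 250 [  3  14 166]
275 228 [ 15  64 151]
463 250 [ 75   9 109]
446 190 [  8  15 138]
444 235 [80 13 59]
480 190 [  4  15 132]
265 237 [ 85 175 111]
463 212 [  2 215 121]
270 246 [62 55 69]
```

View pics/crop.png

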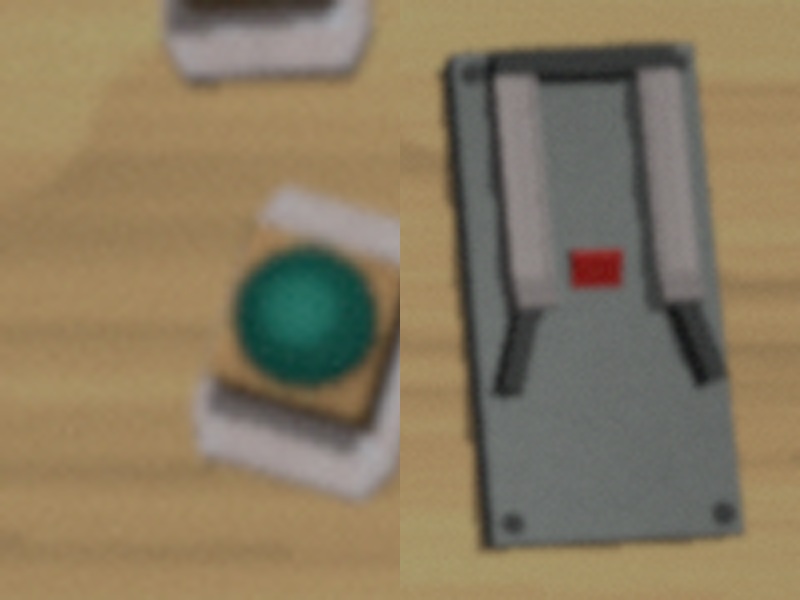

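The crop shows the teal carrier with its long axis up and slightly right, and strips of plate visible at both ends. The dock's long axis leans slightly left going up, and the catch is at about (463.7,212) in the full image. The flare opens at the bottom.

```bash
python3 - <<'E'
from h import *
im={n:imaging.get_image(n) for n in P}
t=im["top"]
# domes
print("dome",tri((364.4,233.1),(265.5,237.2)),"decoy",tri((365.1,179),(283,318.8)),"pink dome approx",plane("top",(182,218),.06),"roof",plane("top",(257,172),.07))
# plate
for c,s,m in blobs(t,(0,0,150),(180,45,255),100): print("plate",rect("top",m,.009))
# looser plate
for c,s,m in blobs(t[190:280,220:320],(0,0,125),(180,50,255),100):
    M=np.zeros(t.shape[:2],bool);M[190:280,220:320]=m;print("plate loose",s.tolist(),rect("top",M,.009))
# dock
roi=np.zeros_like(t);roi[:]=(200,150,80);roi[145:295,415:515]=t[145:295,415:515]
h=cv2.cvtColor(roi,cv2.COLOR_RGB2HSV)
for vlo in(75,85):
    m=((h[...,1]<35)&(h[...,2]>vlo)).astype(np.uint8);m=cv2.morphologyEx(m,cv2.MORPH_CLOSE,np.ones((9,9)))
    print("base",m.sum(),rect("top",m,.02))
for c,s,m in blobs(roi,(0,0,122),(30,40,255),40)+blobs(roi,(130,0,122),(180,40,255),40): print("rail",np.round(c,1),s.tolist(),rect("top",m,.0355))
print("catch top",plane("top",(463.6,211.9),.024),"catch scene",plane("scene",(172,219.1),.024), tri((172,219.1),(463.6,211.9)))
E
```

```text
dome [0.48628508 0.17180745 0.05975733] decoy [0.34168912 0.13876382 0.06019065] pink dome approx [[0.52098844 0.32248116 0.06      ]] roof [[0.60391632 0.18803982 0.07      ]]
plate (array([597.1, 176.4]), array([45.5, 88.1]), 60.57)
plate (array([519.8, 322.8]), array([56.9, 78.1]), 82.52)
plate (array([486.2, 171.8]), array([58.3, 79.4]), 72.2)
plate loose [25, 0, 31, 12, 225] (array([572.6, 188.4]), array([18.9, 58.2]), 9.15)
plate loose [29, 28, 39, 47, 503] (array([485.6, 172. ]), array([59.6, 80.6]), 72.2)
base 7020 (array([ 530. , -200.3]), array([236.5, 117.8]), 2.82)
base 6939 (array([ 530. , -200.7]), array([236.5, 117.2]), 2.78)
rail [482.6 189. ] [476, 163, 14, 55, 431] (array([ 580.6, -234.4]), array([105. ,  16.5]), 3.35)
rail [445.8 190.4] [440, 165, 13, 52, 463] (array([ 579.5, -164.6]), array([99.3, 18.3]), 2.98)
catch top [[ 0.5402272  -0.20023288  0.024     ]] catch scene [[ 0.54418314 -0.20106717  0.024     ]] [ 0.54135004 -0.20246497  0.02029943]
```

```bash
python3 -m inch '[{"claw":1,"travel":[0.73,-0.92,0],"turn":-0.235},{"claw":1,"travel":[0.73,-0.92,0],"turn":-0.235},{"claw":1,"travel":[0.73,-0.92,0],"turn":-0.235},{"claw":1,"travel":[0.73,-0.92,0],"turn":-0.235},{"claw":1,"travel":[0.73,-0.92,0],"turn":-0.235}]' 60
```

```text
clock: 0.8
position: [0.3401, 0.3554, 0.2504]
ee_rot: [0.001, 0.517, 0.856, -0.0]
contact_force: [-0.1, -0.3, 1.0]
width: 0.0852
gripper_force: 0.0
```

```bash
python3 -m inch '[{"claw":1,"travel":[0.73,-0.92,0],"turn":-0.235},{"claw":1,"travel":[0.73,-0.92,0],"turn":-0.235},{"claw":1,"travel":[0.73,-0.92,0],"turn":-0.235},{"claw":1,"travel":[0.73,-0.92,0],"turn":-0.235},{"claw":1,"travel":[0.73,-0.92,0],"turn":-0.235}]' 
cat >> h.py <<'E'
def where():
    from rig import get_state
    from scipy.spatial.transform import Rotation as R
    s=get_state();q=s["ee_rot"];y=R.from_quat(np.r_[q[1:],q[0]]).as_matrix()[:,1]
    print("t",round(s["clock"],2),"pos",np.round(s["position"]*1000,1),"yaw y",round(np.degrees(np.arctan2(y[1],y[0])),2),"F",np.round(s["contact_force"],1),"w",round(s["width"]*1000,1),"gf",round(s["gripper_force"],1),"j6",round(s["qpos"][5],2))
E
python3 -c "from h import *;where()"
```

```text
clock: 1.3
position: [0.4865, 0.1711, 0.2504]
ee_rot: [0.001, 0.791, 0.611, 0.0]
contact_force: [0.9, 1.0, 0.5]
width: 0.0853
gripper_force: 0.0
t 1.3 pos [486.5 171.1 250.4] yaw y -14.63 F [0.9 1.  0.5] w 85.3 gf 0.0 j6 0.46
```

```bash
python3 -m inch '[{"claw":1,"travel":[0,0.004,-0.25],"turn":-0.018},{"claw":1,"travel":[0,0.004,-0.5],"turn":-0.018},{"claw":1,"travel":[0,0.004,-0.7],"turn":-0.018},{"claw":1,"travel":[0,0.004,-0.9],"turn":-0.018},{"claw":1,"travel":[0,0.004,-1.0],"turn":-0.018}]' >/dev/null
python3 -m inch '[{"claw":1,"travel":[0,0,-0.025],"turn":0},{"claw":0,"travel":[0,0,-0.025],"turn":0},{"claw":-1,"travel":[0,0,-0.025],"turn":0},{"claw":-1,"travel":[0,0,-0.025],"turn":0},{"claw":-1,"travel":[0,0,-0.025],"turn":0}]' 60 >/dev/null
python3 -c "from h import *;where()"
```

```text
t 2.3 pos [486.3 174.9  47.1] yaw y -17.42 F [0.  0.1 4.6] w 43.1 gf 62.9 j6 0.51
```

```bash
python3 -m inch '[{"claw":-1,"travel":[0,0,0.1],"turn":0},{"claw":-1,"travel":[0,0,0.25],"turn":0},{"claw":-1,"travel":[0,-0.2,0.4],"turn":0.03},{"claw":-1,"travel":[-0.03,-0.4,0.4],"turn":0.07},{"claw":-1,"travel":[-0.06,-0.6,0.4],"turn":0.114}]' 80 >/dev/null
python3 -m inch '[{"claw":-1,"travel":[-0.01,-0.2,0],"turn":0},{"claw":-1,"travel":[-0.03,-0.45,0],"turn":0},{"claw":-1,"travel":[-0.05,-0.7,0],"turn":0},{"claw":-1,"travel":[-0.058,-0.9,0],"turn":0},{"claw":-1,"travel":[-0.058,-1.0,0],"turn":0}]' >/dev/null
python3 -m inch '[{"claw":-1,"travel":[0,-0.2,0],"turn":0},{"claw":-1,"travel":[0,-0.28,0],"turn":0},{"claw":-1,"travel":[0,-0.28,0],"turn":0},{"claw":-1,"travel":[0,-0.28,0],"turn":0}]' >/dev/null
python3 - <<'E'
from h import *
where()
im={n:imaging.get_image(n) for n in P}
cv2.imwrite("pics/a.png",np.vstack([cv2.resize(im["top"][140:320,380:560],(400,400)),cv2.resize(im["scene"][130:310,80:260],(400,400))]).reshape(2,400,400,3).transpose(1,0,2,3).reshape(400,800,3)[:,:,::-1])
E
```

```text
t 3.7 pos [ 460.7 -200.3  125.2] yaw y 2.97 F [-0.5  0.4 -2.7] w 42.8 gf 83.0 j6 -0.6
```

View pics/a.png

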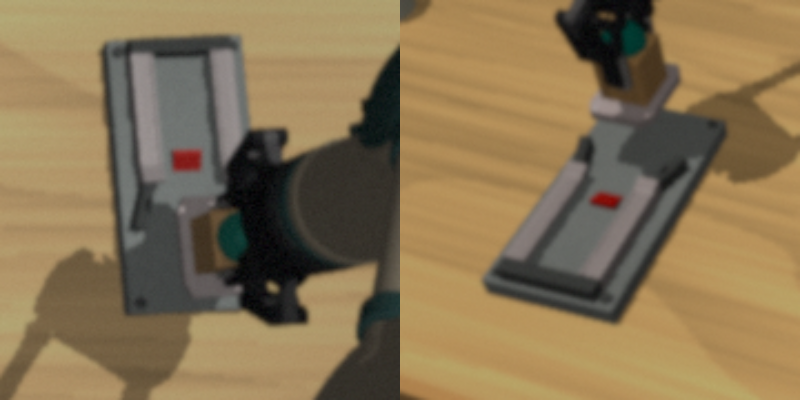

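The carrier is held level above the entry. Lowering it now.

```bash
python3 -m inch '[{"claw":-1,"travel":[0,-0.006,-0.12],"turn":0},{"claw":-1,"travel":[0,-0.006,-0.22],"turn":0},{"claw":-1,"travel":[0,-0.006,-0.27],"turn":0},{"claw":-1,"travel":[0,-0.006,-0.285],"turn":0},{"claw":-1,"travel":[0,-0.006,-0.285],"turn":0}]' >/dev/null
python3 -c "from h import *;where()"
python3 -m inch '[{"claw":-1,"travel":[0,0,-0.005],"turn":0},{"claw":-1,"travel":[0,0,-0.005],"turn":0}]' >/dev/null
python3 - <<'E'
from h import *
where()
im=imaging.get_image("scene")
cv2.imwrite("pics/b.png",cv2.resize(im[130:310,80:260],(600,600),interpolation=2)[:,:,::-1])
E
```

```text
t 4.3 pos [ 461.4 -201.7   68.5] yaw y 3.07 F [ 0.   0.2 -2.5] w 42.6 gf 82.9 j6 -0.6
t 4.5 pos [ 461.8 -202.5   68. ] yaw y 3.03 F [-0.9 -0.1 -2.2] w 42.6 gf 82.9 j6 -0.6
```

View pics/b.png

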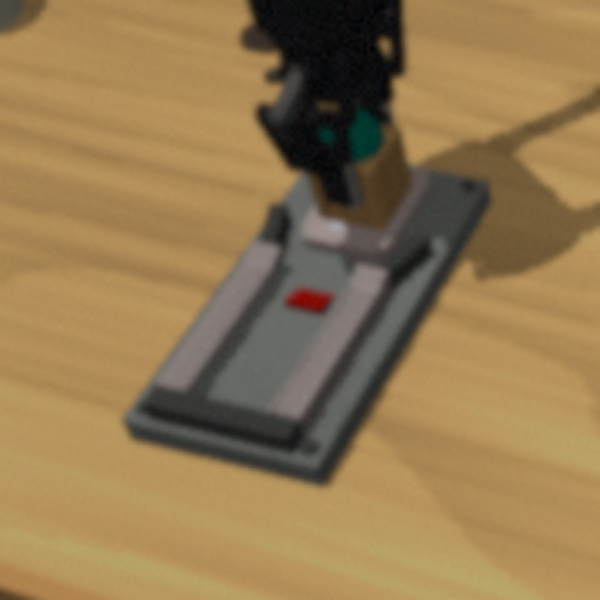

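The nose sits centred in the flare, just above the floor. Lowering in small steps until it touches.

```bash
for i in 1 2 3; do python3 -m inch '[{"claw":-1,"travel":[0,0,-0.004],"turn":0},{"claw":-1,"travel":[0,0,-0.004],"turn":0}]' >/dev/null
python3 -c "from h import *;where()"; done
```

```text
t 4.75 pos [ 461.6 -202.6   67.3] yaw y 3.01 F [-1.1 -0.2  2.9] w 42.5 gf 83.4 j6 -0.6
t 4.95 pos [ 461.6 -202.6   67.2] yaw y 3.02 F [-3.2  1.3 10. ] w 43.0 gf 84.4 j6 -0.6
t 5.15 pos [ 461.7 -202.7   67.2] yaw y 3.01 F [-4.6  1.5 16.1] w 42.6 gf 85.2 j6 -0.6
```

```bash
python3 -m inch '[{"claw":-1,"travel":[0,0.003,0.008],"turn":0},{"claw":-1,"travel":[0.03,0.0045,0.008],"turn":0},{"claw":-1,"travel":[0.06,0.006,0.008],"turn":0},{"claw":-1,"travel":[0.09,0.0075,0.008],"turn":0},{"claw":-1,"travel":[0.12,0.009,0.008],"turn":0}]' >/dev/null
python3 -c "from h import *;where()"
python3 -m inch '[{"claw":-1,"travel":[0.02,0.001,0],"turn":0},{"claw":-1,"travel":[0.04,0.002,0],"turn":0},{"claw":-1,"travel":[0.06,0.003,0],"turn":0},{"claw":-1,"travel":[0.08,0.004,0],"turn":0}]' >/dev/null
python3 -c "from h import *;where()"
```

```text
t 5.65 pos [ 485.8 -200.9   67.3] yaw y 3.03 F [-1.9 -0.8  6. ] w 42.9 gf 84.0 j6 -0.58
t 6.05 pos [ 501.2 -200.    67.4] yaw y 3.04 F [-3.9 -0.9  9.7] w 42.8 gf 84.2 j6 -0.56
```

```bash
python3 -m inch '[{"claw":-1,"travel":[0.03,0.0015,0.003],"turn":0},{"claw":-1,"travel":[0.06,0.003,0.003],"turn":0},{"claw":-1,"travel":[0.09,0.0045,0.003],"turn":0},{"claw":-1,"travel":[0.12,0.006,0.003],"turn":0},{"claw":-1,"travel":[0.15,0.0075,0.003],"turn":0}]' >/dev/null
python3 -c "from h import *;where()"
python3 -m inch '[{"claw":-1,"travel":[0.03,0.0015,0],"turn":0},{"claw":-1,"travel":[0.06,0.003,0],"turn":0},{"claw":-1,"travel":[0.09,0.0045,0],"turn":0},{"claw":-1,"travel":[0.12,0.006,0],"turn":0}]' >/dev/null
python3 -c "from h import *;where()"
```

```text
t 6.55 pos [ 532.  -198.3   67.3] yaw y 3.03 F [-3.   0.4  6. ] w 42.7 gf 83.8 j6 -0.53
t 6.95 pos [ 555.9 -197.    67.3] yaw y 3.03 F [-1.8  0.6  5.1] w 43.2 gf 83.8 j6 -0.51
```

```bash
python3 -m inch '[{"claw":-1,"travel":[0.03,0.0015,0],"turn":0},{"claw":-1,"travel":[0.06,0.003,0],"turn":0},{"claw":-1,"travel":[0.09,0.0045,0],"turn":0},{"claw":-1,"travel":[0.12,0.006,0],"turn":0},{"claw":-1,"travel":[0.14,0.007,0],"turn":0}]' >/dev/null
python3 -c "from h import *;where()"
for i in 1 2 3; do python3 -m inch '[{"claw":-1,"travel":[0.008,0.0004,0],"turn":0},{"claw":-1,"travel":[0.016,0.0008,0],"turn":0}]' >/dev/null
python3 -c "from h import *;where()"; done
```

```text
t 7.45 pos [ 584.1 -195.6   67.4] yaw y 3.04 F [-2.7  0.2  6.6] w 42.9 gf 83.7 j6 -0.49
t 7.65 pos [ 586.9 -195.4   67.4] yaw y 3.04 F [-1.8 -0.   5. ] w 42.7 gf 83.8 j6 -0.49
t 7.85 pos [ 590.  -195.3   67.3] yaw y 3.03 F [-2.1  0.2  5.8] w 42.7 gf 84.0 j6 -0.48
t 8.05 pos [ 593.4 -195.2   67.3] yaw y 3.02 F [-1.2 -1.   5.5] w 42.4 gf 84.0 j6 -0.48
```

```bash
for i in 1 2 ; do python3 -m inch '[{"claw":-1,"travel":[0.008,0.0004,0],"turn":0},{"claw":-1,"travel":[0.008,0.0004,0],"turn":0}]' >/dev/null
python3 -c "from h import *;where()"; done
```

```text
t 8.25 pos [ 593.6 -195.1   67.4] yaw y 3.03 F [-5.4 -0.5  7.7] w 42.8 gf 84.5 j6 -0.48
t 8.45 pos [ 593.8 -195.1   67.5] yaw y 3.04 F [-7.9 -0.8 10.9] w 42.6 gf 84.8 j6 -0.48
```

It is against the end stop at x = 593.7. I'll push a little harder, then pull back gently to check that the catch holds.

```bash
python3 -m inch '[{"claw":-1,"travel":[0.01,0,0.004],"turn":0},{"claw":-1,"travel":[0.02,0,0.004],"turn":0},{"claw":-1,"travel":[0.02,0,0.004],"turn":0}]' >/dev/null
python3 -c "from h import *;where()"
python3 -m inch '[{"claw":-1,"travel":[-0.03,0,0],"turn":0},{"claw":-1,"travel":[-0.05,0,0],"turn":0},{"claw":-1,"travel":[-0.06,0,0],"turn":0},{"claw":-1,"travel":[-0.06,0,0],"turn":0}]' >/dev/null
python3 -c "from h import *;where()"
```

```text
t 8.75 pos [ 594.2 -195.    67.8] yaw y 3.06 F [-15.7  -2.1  12.6] w 42.5 gf 85.0 j6 -0.48
t 9.15 pos [ 589.4 -194.8   67.6] yaw y 3.0 F [ 2.8  0.1 -4. ] w 42.9 gf 82.9 j6 -0.49
```

```bash
for i in 1 2; do python3 -m inch '[{"claw":-1,"travel":[-0.008,0,0],"turn":0},{"claw":-1,"travel":[-0.008,0,0],"turn":0}]' >/dev/null
python3 -c "from h import *;where()"; done
python3 - <<'E'
from h import *
for n,(a,b,c,d) in {"scene":(140,260,100,260)}.items():
    im=imaging.get_image(n);cv2.imwrite("pics/c.png",cv2.resize(im[a:b,c:d],(800,600),interpolation=2)[:,:,::-1])
E
```

```text
t 9.35 pos [ 589.2 -195.    68.2] yaw y 2.99 F [ 6.   0.8 -2.9] w 42.5 gf 82.9 j6 -0.49
t 9.55 pos [ 589.  -195.2   68.5] yaw y 2.97 F [ 8.3  1.4 -4.2] w 42.9 gf 82.9 j6 -0.49
```

View pics/c.png

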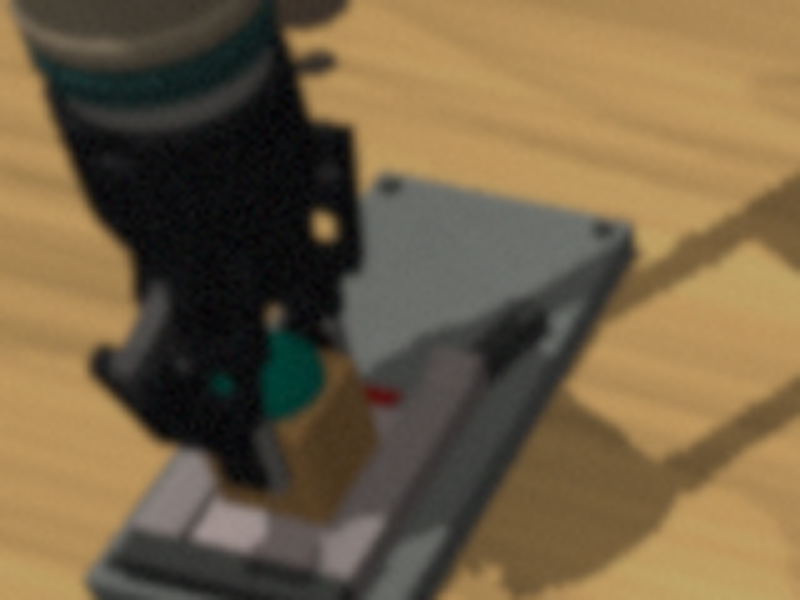

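The red catch shows behind the block, and the pull force rises while the carrier stays put, so it is locked. I'll relax to neutral, release and lift away.

```bash
python3 -m inch '[{"claw":-1,"travel":[0.025,0,0],"turn":0},{"claw":-1,"travel":[0.025,0,0],"turn":0},{"claw":1,"travel":[0.025,0,0],"turn":0},{"claw":1,"travel":[0.025,0,0],"turn":0},{"claw":1,"travel":[0.025,0,0],"turn":0}]' >/dev/null
python3 -c "from h import *;where()"
python3 -m inch '[{"claw":1,"travel":[0,0,0],"turn":0},{"claw":1,"travel":[0,0,0.1],"turn":0},{"claw":1,"travel":[0,0,0.3],"turn":0},{"claw":1,"travel":[0,0,0.55],"turn":0},{"claw":1,"travel":[0,0,0.75],"turn":0}]' >/dev/null
python3 -m inch '[{"claw":1,"travel":[-0.2,0.15,0],"turn":0},{"claw":1,"travel":[-0.4,0.35,0],"turn":0},{"claw":1,"travel":[-0.6,0.55,0],"turn":0},{"claw":1,"travel":[-0.7,0.7,0],"turn":0},{"claw":1,"travel":[-0.7,0.7,0],"turn":0}]' >/dev/null
python3 - <<'E'
from h import *
where()
im={n:imaging.get_image(n) for n in P}
b={n:[c for c,s,m in blobs(im[n],(75,90,40),(95,255,255),150)] for n in P};print(b)
cv2.imwrite("pics/d.png",np.hstack([cv2.resize(im["top"][140:290,400:550],(400,400)),cv2.resize(im["scene"][150:290,100:240],(400,400))])[:,:,::-1])
E
```

```text
t 10.1 pos [ 589.4 -194.9   68. ] yaw y 3.02 F [ 0.5  0.1 -1.2] w 83.5 gf 0.0 j6 -0.48
t 11.1 pos [444.3 -50.7 217.9] yaw y 3.19 F [ 0.4 -0.7 -0.5] w 85.0 gf 0.0 j6 -0.33
{'scene': [array([347.33002481,  28.67741935]), array([365.04830918, 178.83574879]), array([153.41791045, 215.40671642])], 'top': [array([434.942, 165.366]), array([435.37888199, 224.95962733]), array([575.19811321, 263.72955975]), array([283.        , 318.81818182]), array([412.71516393, 368.48770492]), array([576.79559118, 414.68937876])]}
```

View pics/d.png

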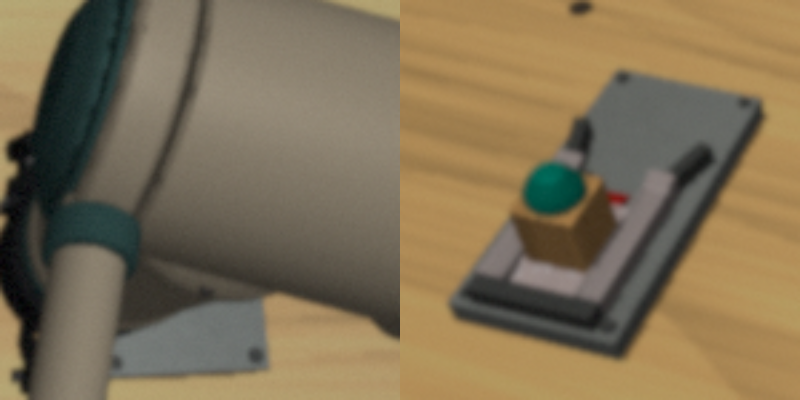

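```bash
python3 -m inch '[{"claw":1,"travel":[-0.2,0.25,0],"turn":0},{"claw":1,"travel":[-0.3,0.5,0],"turn":0},{"claw":1,"travel":[-0.4,0.75,0],"turn":0},{"claw":1,"travel":[-0.4,1,0],"turn":0},{"claw":1,"travel":[-0.4,1,0],"turn":0}]' >/dev/null
python3 - <<'E'
from h import *
where()
im={n:imaging.get_image(n) for n in P};t=im["top"]
print([np.round(c) for c,s,m in blobs(t,(75,90,40),(95,255,255),150)])
d=[c for c,s,m in blobs(t,(75,90,40),(95,255,255),150) if 430<c[0]<500 and 150<c[1]<240]
if d: print("dome",tri((153.4,215.4),d[0]),plane("top",d[0],.08))
print("scene dome",plane("scene",(153.4,215.4),.08))
for n in P:
  for c,s,m in blobs(im[n],(0,170,70),(6,255,255),5): print(n,"red",np.round(c,1),s.tolist(),plane(n,c,.026)[0])
for c,s,m in blobs(t,(0,0,150),(180,45,255),100): print("plate",rect("top",m,.009))
cv2.imwrite("pics/e.png",cv2.resize(t[145:295,415:515],(400,600),interpolation=2)[:,:,::-1])
E
```

```text
t 11.7 pos [370.4 147.8 218.4] yaw y 3.13 F [ 0.7 -0.7 -0.2] w 85.1 gf 0.0 j6 0.15
[array([471., 179.]), array([311., 285.]), array([306., 351.]), array([157., 383.])]
dome [ 0.58960535 -0.19816346  0.08065115] [[ 0.58957464 -0.19792359  0.08      ]]
scene dome [[ 0.58913991 -0.19919094  0.08      ]]
scene red [616.7 200.2] [606, 193, 23, 16, 245] [0.19123272 0.64927674 0.026     ]
scene red [175.1 219. ] [173, 218, 6, 3, 12] [ 0.54345073 -0.19413752  0.026     ]
top red [463.8 211.9] [459, 209, 11, 7, 74] [ 0.53977335 -0.19994317  0.026     ]
top red [  3.5 374.8] [0, 366, 9, 19, 148] [0.24367658 0.63655427 0.026     ]
plate (array([596. , 176.9]), array([47.3, 89.7]), 59.39)
plate (array([ 562.2, -207. ]), array([15.9, 49.3]), 7.3)
plate (array([519.3, 322.4]), array([58.4, 79.1]), 82.38)
```

View pics/e.png

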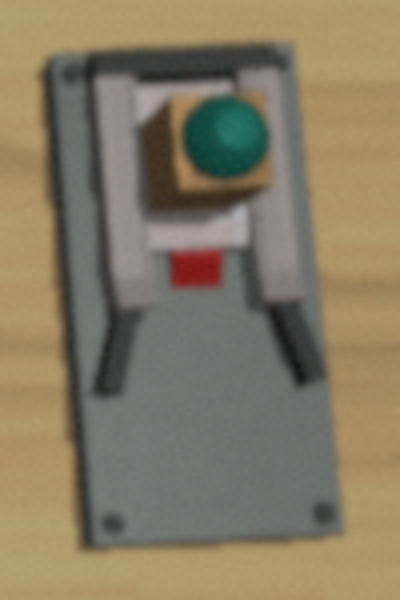

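The red catch is fully uncovered and sits right behind the plate's tail (crop (195,268)). The carrier is between the rails at about 590 mm, against an estimated home of about 592 mm. The pink pads have not moved.

```bash
python3 -c "
from rig import ticket
print(ticket.sign_off())"
```

```text
the job is handed in; nothing more can be done
None
```

The teal carrier is home in the dovetail dock, the red catch is up behind it and held against a pull test, the gripper has let go, and the pink pads are where they were; the job is handed in, but sign-off returned no verdict.

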